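# Roll the card feeder's thumbwheel until the guide reaches the orange gauge clip

### The arm

A 6-joint arm with a two-finger parallel gripper is mounted at the origin on the work surface. World frame = base frame: x ahead of the robot, y to its left, z up, the work surface at z = 0. Lengths are in m, angles in degrees, forces in N, time in s.
With the tool pointing down it reaches from about 0.25 to 0.725 m from the base axis. Payload 9.7 kg.
Tool frame: the origin (TCP) lies on the centre line of the jaws, within the pads' length; the fingertips stand 19 mm ahead of it and the grasp point (between the pads) is the TCP; z points along the fingers, y is the direction in which the jaws open and shut (so a half turn about z gives the same grasp; the last joint's range is limited). The gripper opens to 85 mm and grips with 20 to 120 N. Pads are 22 mm wide; open, the fingers measure 114 mm over their backs; the gripper's body (76 mm by 85 mm) begins 54 mm behind the grasp point. The pads swing forward as they close: fully open they stand 13 mm farther back than shut.
Start: joints at [-74.771, 4.979, 10.078, 95.1, 0, 90], TCP at [0.144, -0.531, 0.25] pointing down, gripper open.
Joint ranges: [-179.16, 179.16], [-48.56, 103.87], [-65.8, 70.77], [-126.05, 130.52], [-82.76, 87.17], [-180, 180]. Speed limits (degrees/s): [127.2, 127.2, 147.25, 180, 180, 180].

### API

Orientations are given as [roll, pitch, yaw] about the fixed x, y, z axes, in that order (R = Rz(yaw) Ry(pitch) Rx(roll)).
In Python, from workcell import bot gives the robot as it stands.
- The arm moves only by the tool servo_tool, never from a script. Its argument "motion" is a list that holds one entry, the list of rows, each a list of 6 numbers: the shift along the tool's x, y, z in mm, then the turn, a rotation vector about the tool's x, y, z in rad. A call has 1 to 5 rows; each row shifts and turns the commanded pose from where the row before left it, along the tool's axes as they then stand; what a row does not reach is not made up. A row lasts 1/10 s, in which the tool goes at most 50 mm and 8.59 degrees, less where a joint would pass 70% of its speed; a pose out of reach is approached as far as the arm can. A call is refused whole if a number of a shift passes 50 or a number of a turn 0.15, either way. A call with a gripper value outside its range is refused whole. "gripper" is the finger opening in mm, from 0 to 85.4, set as the call begins (left out, the last holds). The fingers move at their own pace and stop on an object; "newtons" is the grip in N (left out, the last holds). Time passes only in rows, so rows that do not move let the fingers close. It gives the time, the measured TCP pose, the force and the opening at its end, in the units of the state.
- bot.get_obs(): the state, without advancing time (a new reading comes with each control period).
- bot.camera(name): name is "side" or "top" or "wrist"; returns a dict with "color" (384x512x3 uint8, red, green, blue), "fx", "fy", "cx", "cy" (pixels), "k1" (the pictures are not rectified: a ray, as slopes to the right and down, at radius r is drawn at 1 + k1 r^2 times it, then the intrinsics apply), "R" (3x3) and "t" (3): a world point X has camera coordinates R X + t. Camera axes: x right, y down, z forward; pixel columns grow to the right and rows downward; lengths in m; the calibration is good to about 2 mm. A picture is of the moment at which its call begins. There is no depth.
- bot.job_done(): hands the job in, once; it reports no verdict.
Trained networks look in a picture, given as the dict that the camera call returned (one of the last four; its "shot" number tells which), for a name from the list of things; names that differ only in an ending like _2 or _b are one class to them, and where a whole thing is asked for, a point or a joint stands for the part that bears it (a point fixed in the world has none). Each returns a list of dicts, best first, with "confidence" (0 to 1); they miss things now and then, are a little off and sometimes report something else, mostly with a low value. They report only what shows in the picture. A call takes as long as a camera call.
- bot.look_for(picture, label): "rect" ([left, top, width, height] in pixels, round what is visible of it).
The state is a dict: "time": time; "q": joint angles; "qd": joint speeds; "joint_efforts": joint torques, N m; "ee_pos": TCP position; "tcp_rot": TCP orientation; "wrist_force": force on the tool from outside, world axes, zero at the start; "torque": the same for the moment, N m; "opening": finger opening in m.
Only numpy, scipy, OpenCV 4.12 (cv2) and the standard library are available. Lean on these libraries where they do the work, as an engineer would, in place of code of your own. Each camera call takes 0.05 s, during which the arm holds its last target.

### The job

Set the registration-card feeder for the small cards: roll its knurled thumbwheel under a fingertip, pressing lightly, until the green guide has closed in towards the fence and its black pointer stands on the orange gauge clip (not the blue one), then take the hand away. Move the guide only by the wheel, without touching the guide itself, and leave the keys, stapler, mug, torch and bell where they are.

Things in the scene. Friction and masses are not known exactly. Their poses are not given: they have to be found in the camera images.
- feeder: beige plastic card feeder fixed to the counter, 160 mm (its x) by 280 mm (its y), yawed up to 0.3 rad. Origin: centre of its underside. Wheel housing along its -x side: 53 mm wide, 190 mm long, top z = 48 mm. Fixed fence at its -y end: face y = -110 mm, top z = 58 mm. Aluminium gauge bar along y at x = 69 mm, top z = 26 mm
- wheel_top (a point): highest point of the knurled steel thumbwheel: 56 mm in diameter, 18 mm wide, axle along the feeder's x, at feeder x = -48, y = 0 mm; top 64 mm above the counter, 16 mm above the housing. The point does not turn but sinks when the wheel is pressed. A fingertip pressed on the top and dragged to the feeder's -y closes the guide; several strokes are usually needed, as only the top is exposed
- wheel_carrier: the sprung mount that carries the thumbwheel and the guide (origin at the wheel's centre, 28 mm below wheel_top; axes as the feeder's). Pressed down it gives up to 8 mm: about 1.5 N at first, 0.9 N more per mm, 8.7 N at the stop; 3 to 6 mm is a good press. It springs back when released
- adjuster_wheel (a joint): turn of the thumbwheel in rad, 0 to 6.4; stays where left (friction 0.025 N m). Grows as the wheel's top rolls to the feeder's -y (closing). The guide is geared to it: 15 mm per rad, about 0.54 mm per mm the fingertip rolls, in the fingertip's direction. Rolling the other way opens it
- card_guide: green plastic guide plate, 76 mm along the feeder's x, 10 mm thick, from 29 to 52 mm above the counter, sliding along the feeder's y, closing to -y; it dips with the sprung wheel. Origin at the wheel axle's height (36 mm), at feeder x = -48 mm, in line with its pointer and fence-side face, axes as the feeder's. Not to be touched
- guide_pointer (a point): tip of the guide's thin black pointer (2 mm wide in y), over the gauge bar at feeder x = 70 mm, 40 mm above the counter, in line with the guide's fence-side face
- clip_orange: orange gauge clip fixed across the gauge bar, 24 mm (its x) by 8 mm (its y), 3 mm thick; origin at the centre of its underside, axes as the feeder's. The target: the pointer's tip must lie within the clip's 8 mm width. At the start it is 25 to 80 mm from the pointer, towards the fence
- clip_blue: identical gauge clip in blue for another card size, nearer to or farther from the fence than the orange one; not the target
- key_a: aluminium key on an orange plastic diamond fob, about 110 mm long, 6 mm thick, lying flat beyond the feeder; loose. Leave alone; origin on its underside
- key_b: second identical key on an orange diamond fob; loose. Leave alone; origin on its underside
- stapler: beige plastic stapler 135 x 36 mm, 50 mm tall, standing to the +y side of the feeder; loose. Leave alone; origin on its underside
- mug: blue ceramic mug, 80 mm wide, 90 mm tall, standing to the -y side of the feeder; loose. Leave alone; origin on its underside
- torch: dented silver metal torch, 190 mm long, 44 mm across its head, lying on its side; loose. Leave alone; origin on its underside
- desk_bell: round steel desk bell, 84 mm wide, 56 mm tall; loose. Leave alone; origin on its underside

How it is judged:
By the outcome, as a careful person would: the job done as asked, in the order asked, and still so for the second after the job is handed in, with the robot touching nothing.
It also fails if it takes over 48 s, if anything falls off the work surface, if the arm or the gripper's body presses on something with over 40 N, if the wrist force passes 120 N, or if a joint passes its speed limit or range.

## Working session

There is one attempt and no reset: what is moved stays moved. The work goes in short steps, Python scripts to look and compute and a tool call to move; the robot and the scene stay as the last step left them, time stands still between calls to the robot, and variables do not carry over. Pictures are saved under pics/ and viewed, and the job is handed in when it is done.

Besides the shell and the picture viewer there is one more tool, called after "Emit:" as name(argument=value, ...), one argument or row to a line, values as JSON. servo_tool: Moves the arm, as the interface text tells. Its arguments: {"type":"object","properties":{"motion":{"type":"array","items":{"type":"array","items":{"type":"array","items":{"type":"number"}}}},"gripper":{"type":"number"},"newtons":{"type":"number"}},"required":["motion"]}

```bash
ls; mkdir -p pics; cat > h.py <<'E'
import numpy as np, cv2, pickle
from workcell import bot
def shot(name,fn):
    p=bot.camera(name); cv2.imwrite('pics/'+fn+'.png',cv2.cvtColor(p['color'],cv2.COLOR_RGB2BGR))
    return p
def ray(p,u,v):
    d=np.array([(u-p['cx'])/p['fx'],(v-p['cy'])/p['fy']]); s=d.copy()
    for _ in range(20): s=d/(1+p['k1']*(s@s))
    R=np.array(p['R']);t=np.array(p['t'])
    return -R.T@t, R.T@np.array([s[0],s[1],1])
def atz(p,u,v,z):
    o,d=ray(p,u,v); return o+d*(z-o[2])/d[2]
def proj(p,X):
    c=np.array(p['R'])@np.array(X)+np.array(p['t']); s=c[:2]/c[2]; s=s*(1+p['k1']*(s@s))
    return np.array([p['fx']*s[0]+p['cx'],p['fy']*s[1]+p['cy']])
E
python3 - <<'E'
from h import *
for n in ['top','side']:
    p=shot(n,n+'1')
    R=np.array(p['R']);print(n,-R.T@np.array(p['t']),R[2],p['fx'],p['k1'])
    for l in ['feeder','wheel_top','card_guide','clip_orange','clip_blue','guide_pointer','mug','stapler','torch','desk_bell']:
        r=bot.look_for(p,l); print(l,[(np.round(x['rect']),round(x['confidence'],2)) for x in r[:2]])
print(bot.get_obs())
E
```

```text
pics
top [0.4674747  0.00644972 1.04700121] [ 0.1468843   0.00145372 -0.98915261] 358.5015656574179 0.01776701065261595
feeder [(array([192., 172., 106.,  68.]), 0.78)]
wheel_top [(array([234., 180.,  21.,  45.]), 0.5)]
card_guide [(array([158., 174.,  31.,  43.]), 0.4)]
clip_orange [(array([308., 204.,  45.,  27.]), 0.49)]
clip_blue [(array([103., 151.,  21.,  63.]), 0.27)]
guide_pointer [(array([238., 183.,   8.,  23.]), 0.45)]
mug [(array([308., 204.,  46.,  28.]), 0.76)]
stapler [(array([160., 173.,  30.,  43.]), 0.84)]
torch [(array([104., 151.,  20.,  65.]), 0.79)]
desk_bell [(array([380., 181.,  30.,  28.]), 0.85)]
side [ 0.34319531 -0.83526713  0.56789696] [ 0.284362    0.83649222 -0.46842184] 375.3004509153592 0.019324716616317593
feeder [(array([212., 195.,  64.,  62.]), 0.61), (array([230., 207.,  26.,   9.]), 0.32)]
wheel_top [(array([215., 204.,  44.,  18.]), 0.58), (array([295., 319.,  39.,  27.]), 0.35)]
card_guide [(array([230., 204.,  34.,  10.]), 0.8)]
clip_orange [(array([218., 206.,  43.,  17.]), 0.6)]
clip_blue [(array([228., 237.,  39.,  54.]), 0.21)]
guide_poin
[... 232 characters left out ...]
sk_bell [(array([294., 320.,  40.,  26.]), 0.86)]
{'time': 1.1, 'q': array([-7.47726239e+01,  4.97960846e+00,  1.00761991e+01,  9.50990846e+01,
       -2.14517515e-03,  8.99971434e+01]), 'qd': array([ 0.03778432,  0.0221205 , -0.05018621, -0.01707955, -0.1081614 ,
        0.05381964]), 'joint_efforts': array([-1.01259535e-03, -5.20114303e+01,  4.64862013e+01,  2.15699722e-03,
       -4.65479320e-05,  1.86185309e-05]), 'ee_pos': array([ 0.14444519, -0.53068233,  0.25025928]), 'tcp_rot': array([-1.79997506e+02,  2.14505080e-03,  1.52302328e+01]), 'wrist_force': array([0.31427083, 1.16659142, 0.41479307]), 'torque': array([ 0.0482159 , -0.01243475,  0.03200037]), 'opening': 0.08562959896681593}
```

```bash
python3 - <<'E'
import cv2
a=cv2.imread('pics/top1.png')[140:260,150:350]; cv2.imwrite('pics/top1z.png',cv2.resize(a,None,fx=4,fy=4,interpolation=cv2.INTER_CUBIC))
a=cv2.imread('pics/side1.png')[150:300,150:350]; cv2.imwrite('pics/side1z.png',cv2.resize(a,None,fx=4,fy=4,interpolation=cv2.INTER_CUBIC))
E
```

```text
(no output)
```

View pics/top1.png

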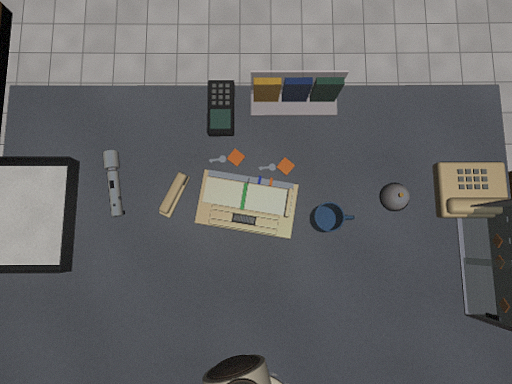

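```bash
sleep 0
```

```text
(no output)
```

View pics/top1z.png

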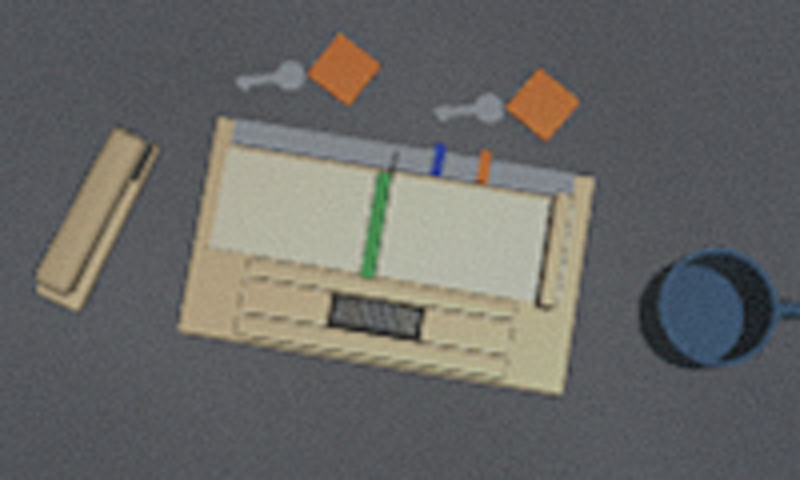

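View pics/side1z.png

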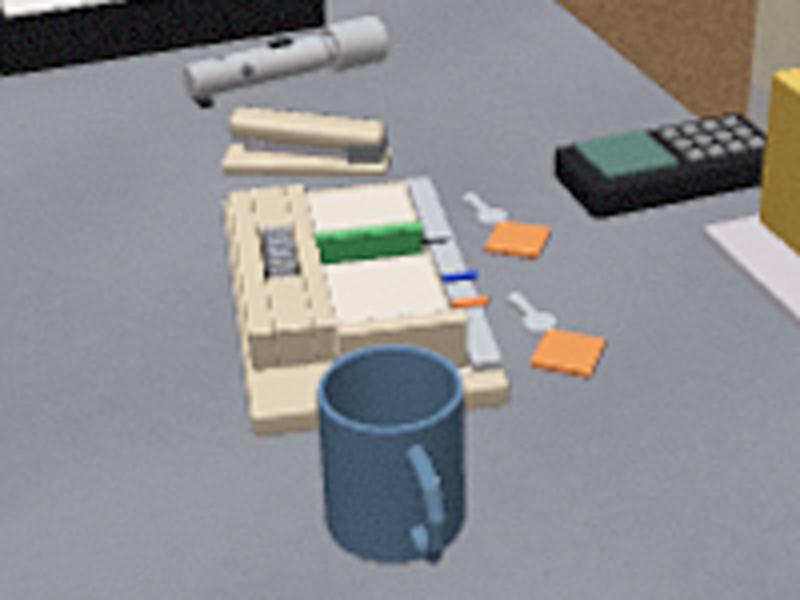

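```bash
python3 - <<'E'
from h import *
p=shot('top','top2'); s=shot('side','side2')
f=lambda u,v:(u/4+150-.375,v/4+140-.375)
g=lambda u,v:(u/4+150-.375,v/4+150-.375)
for n,u,v,z in [('wheel',376,316,.064),('c1',218,118,.018),('c2',595,178,.018),('c3',563,392,.018),('c4',180,330,.018),('blue',439,158,.029),('orange',484,165,.029),('ptr',396,153,.04)]:
    print(n,np.round(atz(p,*f(u,v),z),4))
for n,u,v,z in [('wheel',280,248,.062),('blue',461,276,.029),('orange',470,301,.029),('ptr',446,239,.04)]:
    print('side',n,np.round(atz(s,*g(u,v),z),4))
c=[atz(p,*f(*x),.018)[:2] for x in [(218,118),(595,178),(563,392),(180,330)]]
print(np.mean(c,0),[np.linalg.norm(c[i]-c[i-1]) for i in range(4)])
for a,b in ((c[1],c[0]),(c[2],c[3])):
    d=b-a; print(np.degrees(np.arctan2(-d[0],d[1])))
E
```

```text
wheel [0.5311 0.028  0.064 ]
c1 [0.6786 0.1451 0.018 ]
c2 [ 0.6343 -0.1297  0.018 ]
c3 [ 0.4802 -0.1041  0.018 ]
c4 [0.524  0.1692 0.018 ]
blue [ 0.647  -0.0162  0.029 ]
orange [ 0.6419 -0.0486  0.029 ]
ptr [0.6487 0.0147 0.04  ]
side wheel [0.5331 0.013  0.062 ]
side blue [ 0.6512 -0.0148  0.029 ]
side orange [ 0.6454 -0.0465  0.029 ]
side ptr [0.6528 0.0184 0.04  ]
[0.5792694  0.02013342] [np.float64(0.15646110924193452), np.float64(0.27837106320440097), np.float64(0.15617338935318054), np.float64(0.27673693653070774)]
-9.1534125003979
-9.093886796026958
```

Emit:
servo_tool(
  motion=[
    [[0, 0, 0, 0, 0, 0.142], [0, 0, 0, 0, 0, 0.142], [0, 0, 0, 0, 0, 0.142], [21.1, -43.8, 0, 0, 0, 0], [21.1, -43.8, 0, 0, 0, 0]],
  ],
  gripper=0,
  newtons=20,
)

```text
time: 1.7
ee_pos: [0.2001, -0.4504, 0.2496]
tcp_rot: [-179.9, 0.0, -9.3]
wrist_force: [1.0, -0.5, 0.6]
opening: 0.0125
```

Emit:
servo_tool(
  motion=[
    [[21.1, -43.8, 0, 0, 0, 0], [21.1, -43.8, 0, 0, 0, 0], [21.1, -43.8, 0, 0, 0, 0], [21.1, -43.8, 0, 0, 0, 0], [21.1, -43.8, 0, 0, 0, 0]],
  ],
)

```text
time: 2.2
ee_pos: [0.3399, -0.2499, 0.2505]
tcp_rot: [180.0, -0.0, -9.2]
wrist_force: [1.2, -1.9, -1.1]
opening: 0.0004
```

Emit:
servo_tool(
  motion=[
    [[21.1, -43.8, 0, 0, 0, 0], [21.1, -43.8, 0, 0, 0, 0], [21.1, -43.8, 0, 0, 0, 0], [21.1, -43.8, 0, 0, 0, 0], [21.1, -43.8, 0, 0, 0, 0]],
  ],
)

```text
time: 2.7
ee_pos: [0.4772, -0.063, 0.2506]
tcp_rot: [-179.4, -0.0, -7.9]
wrist_force: [-0.5, 0.0, 0.8]
opening: 0.0
```

Emit:
servo_tool(
  motion=[
    [[0, 0, 0, 0, 0, 0], [0, 0, 0, 0, 0, 0]],
  ],
)

```text
time: 2.9
ee_pos: [0.4764, -0.0653, 0.25]
tcp_rot: [-179.4, 0.1, -8.1]
wrist_force: [-1.0, -0.7, 0.1]
opening: 0.0001
```

```bash
python3 - <<'E'
from h import *
p=shot('wrist','w1'); o=bot.get_obs(); print(o['ee_pos'],o['tcp_rot'])
E
```

```text
[ 0.47602741 -0.06594222  0.25020508] [-1.79437876e+02  3.60681801e-02 -8.15048166e+00]
```

View pics/w1.png

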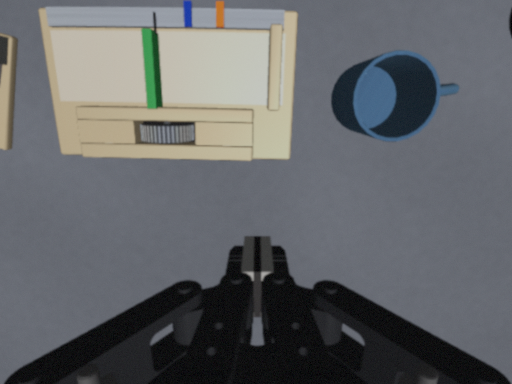

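```bash
cat >> h.py <<'E'
YAW=np.radians(-9.1)
EX=np.array([np.cos(YAW),np.sin(YAW)]); EY=np.array([-np.sin(YAW),np.cos(YAW)])
C=np.array([.580,.020])
def fe(X): d=np.array(X)[:2]-C; return np.round([d@EX*1e3,d@EY*1e3],1)
E
python3 - <<'E'
from h import *
p=bot.camera('wrist')
for n,u,v,z in [('wheel',167,132,.064),('blue',187,14,.029),('orange',220,14,.029),('ptr',154.5,12,.04),('c2',297,13,.018),('c3',291,158,.018),('c4',61,153,.018),('c1',41,11,.018)]:
    X=atz(p,u,v,z); print(n,np.round(X,4),fe(X))
E
```

```text
wheel [0.535 0.021 0.064] [-44.6  -6.2]
blue [ 0.6475 -0.0155  0.029 ] [ 72.3 -24.4]
orange [ 0.6424 -0.0491  0.029 ] [ 72.5 -58.4]
ptr [0.6512 0.0144 0.04  ] [71.2  5.7]
c2 [ 0.6344 -0.129   0.018 ] [  77.3 -138.5]
c3 [ 0.4811 -0.1055  0.018 ] [ -77.8 -139.6]
c4 [0.5271 0.1704 0.018 ] [-76.  140.2]
c1 [0.6787 0.1422 0.018 ] [ 78.1 136.3]
```

Emit:
servo_tool(
  motion=[
    [[0, 0, 0, -0.0098, 0, 0.017], [13.7, -37.8, 0, 0, 0, 0], [13.7, -37.8, 20, 0, 0, 0], [13.7, -37.8, 40, 0, 0, 0], [0, 0, 40, 0, 0, 0]],
  ],
)

```text
time: 3.5
ee_pos: [0.524, -0.0236, 0.1571]
tcp_rot: [-177.2, -0.1, -3.9]
wrist_force: [0.1, 0.5, -0.7]
opening: -0.0001
```

Emit:
servo_tool(
  motion=[
    [[0, 0, 30, 0, 0, 0], [0, 0, 20, 0, 0, 0], [0, 0, 0, 0, 0, 0]],
  ],
)

```text
time: 3.8
ee_pos: [0.5208, -0.0232, 0.1046]
tcp_rot: [-177.2, 0.3, -3.9]
wrist_force: [-0.6, -0.5, 0.2]
opening: -0.0002
```

```bash
python3 - <<'E'
from h import *
p=shot('wrist','w2'); o=bot.get_obs(); print(o['ee_pos'],o['tcp_rot'],o['wrist_force'],fe(o['ee_pos']))
E
```

```text
[ 0.52169369 -0.02314082  0.10665749] [-1.77207059e+02  1.50064149e-01 -3.90917643e+00] [-0.240775    0.62628788  0.58469749] [-50.7 -51.8]
```

View pics/w2.png

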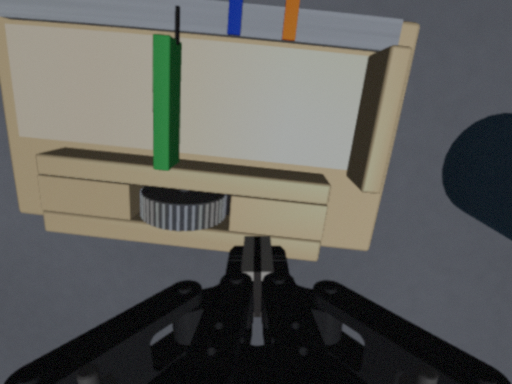

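Emit:
servo_tool(
  motion=[
    [[0, 0, 0, -0.025, 0, 0.045], [0, 0, 0, -0.024, 0, 0.045], [0, 0, 0, 0, 0, 0]],
  ],
)

```text
time: 4.15
ee_pos: [0.5199, -0.0549, 0.1086]
tcp_rot: [-178.8, 0.1, -6.6]
wrist_force: [-0.3, -0.1, 0.4]
opening: -0.0002
```

```bash
cat > o.py <<'E'
from h import *
o=bot.get_obs(); print(o['time'],np.round(o['ee_pos'],4),np.round(o['tcp_rot'],2),np.round(o['wrist_force'],1),fe(o['ee_pos']),np.round(o['q'],1))
E
python3 o.py
```

```text
4.15 [ 0.5199 -0.0549  0.1086] [-1.7877e+02  1.0000e-01 -6.5900e+00] [-0.3 -0.1  0.4] [-47.5 -83.4] [ -6.6   1.   -9.8  79.4   1.2 179.9]
```

Emit:
servo_tool(
  motion=[
    [[0, 0, 0, -0.021, 0, -0.13], [0, 0, 0, 0, 0, -0.14], [0, 0, 0, 0, 0, -0.14], [0, 0, 0, 0, 0, -0.14], [0, 0, 0, 0, 0, -0.14]],
  ],
)

```text
time: 4.65
ee_pos: [0.5199, -0.0531, 0.108]
tcp_rot: [-179.9, -0.0, 33.4]
wrist_force: [-0.4, 0.6, -0.6]
opening: -0.0001
```

Emit:
servo_tool(
  motion=[
    [[0, 0, 0, 0, 0, -0.14], [0, 0, 0, 0, 0, -0.14], [0, 0, 0, 0, 0, -0.14], [0, 0, 0, 0, 0, -0.14], [0, 0, 0, 0, 0, -0.14]],
  ],
)

```text
time: 5.15
ee_pos: [0.5198, -0.0531, 0.108]
tcp_rot: [-179.9, -0.1, 73.5]
wrist_force: [-0.1, -0.4, 1.2]
opening: 0.0
```

Emit:
servo_tool(
  motion=[
    [[0, 0, 0, 0, 0, -0.14], [0, 0, 0, 0, 0, 0]],
  ],
)

```text
time: 5.35
ee_pos: [0.5198, -0.0531, 0.1079]
tcp_rot: [-179.9, -0.1, 81.3]
wrist_force: [0.2, 0.4, -1.0]
opening: 0.0003
```

```bash
python3 o.py
```

```text
5.35 [ 0.5198 -0.0531  0.1079] [-1.7992e+02 -9.0000e-02  8.1350e+01] [ 0.2  0.4 -1. ] [-47.8 -81.7] [-5.9  0.9 -9.9 79.3  0.1 92.8]
```

Emit:
servo_tool(
  motion=[
    [[31, 0, 0, 0, 0, 0.007], [31, 0, 0, 0, 0, 0], [31, 0, 0, 0, 0, 0], [0, 0, 12, 0, 0, 0], [0, 0, 0, 0, 0, 0]],
  ],
)

```text
time: 5.85
ee_pos: [0.5335, 0.0394, 0.0941]
tcp_rot: [-179.8, -0.1, 80.7]
wrist_force: [-0.8, -0.3, 0.2]
opening: 0.0002
```

```bash
python3 o.py; python3 -c "
from h import *
shot('wrist','w3')"
```

```text
5.85 [0.5335 0.0394 0.0941] [-1.7976e+02 -6.0000e-02  8.0750e+01] [-0.8 -0.3  0.2] [-49.   11.8] [ 4.200e+00  3.000e+00 -9.300e+00  7.790e+01  1.000e-01  1.034e+02]
```

View pics/w3.png

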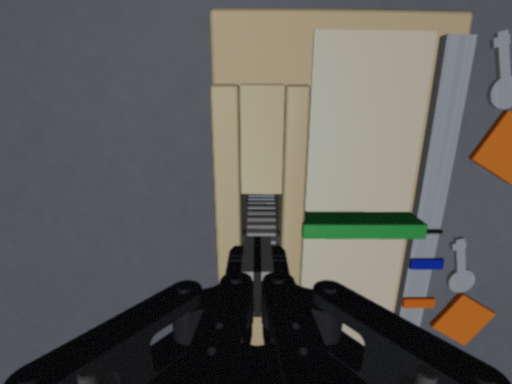

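Emit:
servo_tool(
  motion=[
    [[0, 1.5, 8, 0, 0, 0], [0, 0, 5, 0, 0, 0], [0, 0, 2, 0, 0, 0], [0, 0, 0, 0, 0, 0]],
  ],
)

```text
time: 6.3
ee_pos: [0.5358, 0.0385, 0.0805]
tcp_rot: [-179.9, -0.1, 80.8]
wrist_force: [0.2, -1.7, 3.8]
opening: 0.0001
```

```bash
python3 o.py
```

```text
6.3 [0.5358 0.0385 0.0805] [-1.799e+02 -8.000e-02  8.081e+01] [ 0.2 -1.7  3.8] [-46.6  11.2] [ 4.100e+00  3.400e+00 -1.030e+01  7.630e+01  1.000e-01  1.032e+02]
```

Emit:
servo_tool(
  motion=[
    [[-3, 0, 1.5, 0, 0, 0], [-6, 0, 0, 0, 0, 0], [-6, 0, 0, 0, 0, 0], [-6, 0, 0, 0, 0, 0], [0, 0, 0, 0, 0, 0]],
  ],
)

```text
time: 6.8
ee_pos: [0.5322, 0.0172, 0.079]
tcp_rot: [-179.9, -0.1, 80.8]
wrist_force: [0.7, -1.5, 4.4]
opening: 0.0
```

```bash
python3 o.py; python3 -c "
from h import *
shot('wrist','w4')"
```

```text
6.8 [0.5322 0.0172 0.079 ] [-1.7989e+02 -5.0000e-02  8.0800e+01] [ 0.7 -1.5  4.4] [-46.8 -10.4] [ 1.80e+00  2.90e+00 -1.11e+01  7.61e+01  1.00e-01  1.01e+02]
```

View pics/w4.png

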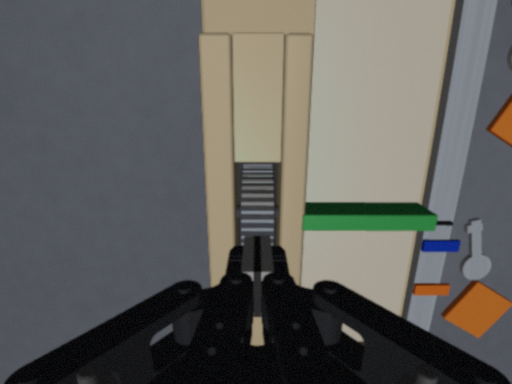

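Emit:
servo_tool(
  motion=[
    [[0, 0, -10, 0, 0, 0], [24, -0.8, 0, 0, 0, 0], [0, 0, 0, 0, 0, 0], [0, 0, 8, 0, 0, 0], [0, 0, 2, 0, 0, 0]],
  ],
)

```text
time: 7.35
ee_pos: [0.5353, 0.042, 0.0782]
tcp_rot: [-179.9, -0.1, 80.9]
wrist_force: [1.9, 1.5, 5.0]
opening: -0.0003
```

Emit:
servo_tool(
  motion=[
    [[-4, 0, 0, 0, 0, 0], [-7, 0, 0, 0, 0, 0], [-7, 0, 0, 0, 0, 0], [-6, 0, 0, 0, 0, 0], [0, 0, 0, 0, 0, 0]],
  ],
)

```text
time: 7.85
ee_pos: [0.5313, 0.0172, 0.079]
tcp_rot: [-179.9, -0.0, 80.8]
wrist_force: [0.2, -2.0, 4.4]
opening: -0.0
```

Emit:
servo_tool(
  motion=[
    [[0, 0, -10, 0, 0, 0], [24, 0, 0, 0, 0, 0], [0, 0, 0, 0, 0, 0], [0, 0, 8, 0, 0, 0], [0, 0, 2, 0, 0, 0]],
  ],
)

```text
time: 8.35
ee_pos: [0.5353, 0.042, 0.0782]
tcp_rot: [-179.9, -0.1, 80.9]
wrist_force: [2.1, 1.5, 6.0]
opening: 0.0001
```

Emit:
servo_tool(
  motion=[
    [[-4, 0, 0, 0, 0, 0], [-7, 0, 0, 0, 0, 0], [-7, 0, 0, 0, 0, 0], [-6, 0, 0, 0, 0, 0], [0, 0, 0, 0, 0, 0]],
  ],
)

```text
time: 8.85
ee_pos: [0.5313, 0.0172, 0.079]
tcp_rot: [-179.9, -0.0, 80.8]
wrist_force: [0.5, -1.9, 4.4]
opening: -0.0003
```

```bash
python3 o.py; python3 -c "
from h import *
shot('wrist','w5')"
```

```text
8.85 [0.5313 0.0172 0.079 ] [-1.7988e+02 -5.0000e-02  8.0790e+01] [ 0.5 -1.9  4.4] [-47.7 -10.5] [ 1.80e+00  2.80e+00 -1.12e+01  7.61e+01  1.00e-01  1.01e+02]
```

View pics/w5.png

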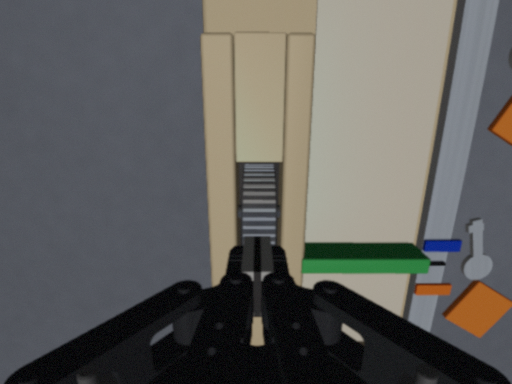

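```bash
python3 - <<'E'
from h import *
p=bot.camera('wrist')
for n,u,v,z in [('blue',442,245.5,.029),('orange',432,289.5,.029),('ptr',438,263,.0355)]:
    X=atz(p,u,v,z); print(n,np.round(X,4),fe(X))
R=np.array(p['R']);print(fe(-R.T@np.array(p['t'])),-R.T@np.array(p['t']))
a=p['color'][225:310,390:475,::-1]; cv2.imwrite('pics/w5z.png',cv2.resize(a,None,fx=7,fy=7,interpolation=cv2.INTER_CUBIC))
E
```

```text
blue [ 0.648  -0.0142  0.029 ] [ 72.5 -23. ]
orange [ 0.6421 -0.0472  0.029 ] [ 72.  -56.5]
ptr [ 0.6419 -0.0224  0.0355] [ 67.8 -32.1]
[-47.3  66.5] [0.54382175 0.09317443 0.20299133]
```

View pics/w5z.png

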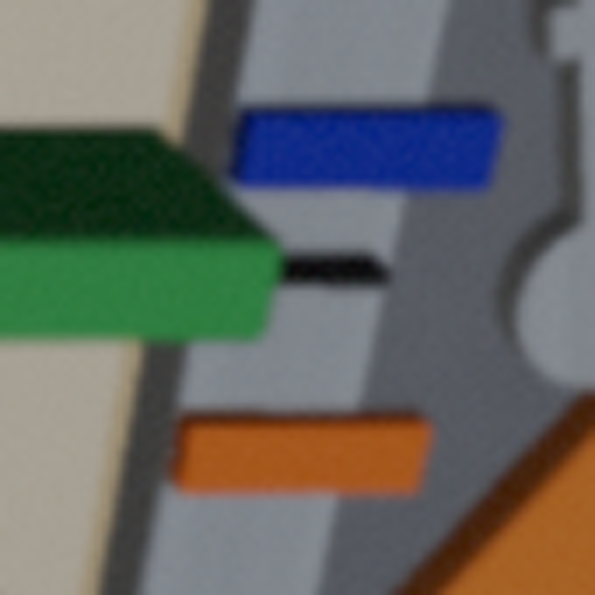

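Emit:
servo_tool(
  motion=[
    [[0, 0, -10, 0, 0, 0], [24, 0, 0, 0, 0, 0], [0, 0, 0, 0, 0, 0], [0, 0, 8, 0, 0, 0], [0, 0, 2, 0, 0, 0]],
  ],
)

```text
time: 9.45
ee_pos: [0.5353, 0.0421, 0.0782]
tcp_rot: [-179.9, -0.1, 80.9]
wrist_force: [3.0, 1.3, 5.8]
opening: -0.0004
```

Emit:
servo_tool(
  motion=[
    [[-4, 0, 0, 0, 0, 0], [-7, 0, 0, 0, 0, 0], [-7, 0, 0, 0, 0, 0], [-6, 0, 0, 0, 0, 0], [0, 0, 0, 0, 0, 0]],
  ],
)

```text
time: 9.95
ee_pos: [0.5312, 0.0172, 0.079]
tcp_rot: [-179.9, -0.0, 80.8]
wrist_force: [0.8, -1.6, 5.0]
opening: -0.0002
```

Emit:
servo_tool(
  motion=[
    [[0, 0, -10, 0, 0, 0], [0, 0, 0, 0, 0, 0]],
  ],
)

```text
time: 10.15
ee_pos: [0.5316, 0.0184, 0.0898]
tcp_rot: [-179.9, -0.1, 80.9]
wrist_force: [-0.3, 0.3, -0.1]
opening: 0.0001
```

```bash
python3 o.py; python3 - <<'E'
from h import *
p=shot('wrist','w6')
pickle.dump({k:p[k] for k in p},open('w6.pkl','wb'))
a=p['color'][220:320,370:470,::-1]; cv2.imwrite('pics/w6z.png',cv2.resize(a,None,fx=6,fy=6,interpolation=cv2.INTER_CUBIC))
E
```

```text
10.15 [0.5316 0.0184 0.0898] [-1.799e+02 -1.000e-01  8.086e+01] [-0.3  0.3 -0.1] [-47.5  -9.2] [ 1.900e+00  2.500e+00 -1.020e+01  7.730e+01  1.000e-01  1.011e+02]
```

View pics/w6z.png

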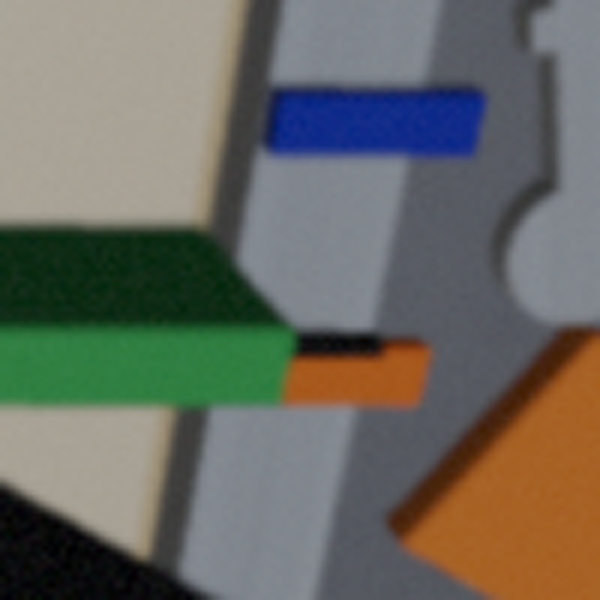

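```bash
python3 - <<'E'
from h import *
p=pickle.load(open('w6.pkl','rb'))
f=lambda u,v:(u/6+370-.42,v/6+220-.42)
for n,u,v,z in [('otop',357,344,.029),('obot',357,405,.029),('btop',378,91,.029),('bbot',373,154,.029),('ptr',382,345,.04)]:
    X=atz(p,*f(u,v),z); print(n,np.round(X,4),fe(X))
t=bot.camera('top'); cv2.imwrite('pics/top3.png',cv2.resize(t['color'][165:205,220:300,::-1],None,fx=10,fy=10,interpolation=cv2.INTER_CUBIC))
E
```

```text
otop [ 0.6464 -0.0438  0.029 ] [ 75.7 -52.5]
obot [ 0.6466 -0.0524  0.029 ] [ 77.2 -61. ]
btop [ 0.6482 -0.0105  0.029 ] [ 72.2 -19.3]
bbot [ 0.6478 -0.0185  0.029 ] [ 73.1 -27.3]
ptr [ 0.6432 -0.0362  0.04  ] [ 71.2 -45.5]
```

Emit:
servo_tool(
  motion=[
    [[24, 0, 0, 0, 0, 0], [0, 0, 0, 0, 0, 0], [0, 0, 8, 0, 0, 0], [0, 0, 2, 0, 0, 0]],
  ],
)

```text
time: 10.65
ee_pos: [0.5354, 0.042, 0.0781]
tcp_rot: [-179.9, -0.1, 80.9]
wrist_force: [1.6, 1.7, 5.7]
opening: -0.0
```

Emit:
servo_tool(
  motion=[
    [[-4, 0, 0, 0, 0, 0], [-6, 0, 0, 0, 0, 0], [-6, 0, 0, 0, 0, 0], [-4.5, 0, 0, 0, 0, 0], [0, 0, 0, 0, 0, 0]],
  ],
)

```text
time: 11.15
ee_pos: [0.5319, 0.0208, 0.079]
tcp_rot: [-179.9, -0.1, 80.8]
wrist_force: [0.4, -1.1, 4.3]
opening: 0.0
```

Emit:
servo_tool(
  motion=[
    [[0, 0, -10, 0, 0, 0], [0, 0, 0, 0, 0, 0]],
  ],
)

```text
time: 11.35
ee_pos: [0.5322, 0.0218, 0.0898]
tcp_rot: [-179.9, -0.1, 80.9]
wrist_force: [-0.5, -0.2, 0.3]
opening: 0.0001
```

```bash
python3 o.py; python3 - <<'E'
from h import *
p=shot('wrist','w7')
pickle.dump({k:p[k] for k in p},open('w7.pkl','wb'))
a=p['color'][220:320,370:470,::-1]; cv2.imwrite('pics/w7z.png',cv2.resize(a,None,fx=6,fy=6,interpolation=cv2.INTER_CUBIC))
E
```

```text
11.35 [0.5322 0.0218 0.0898] [-1.7989e+02 -1.0000e-01  8.0860e+01] [-0.5 -0.2  0.3] [-47.5  -5.8] [ 2.300e+00  2.600e+00 -1.020e+01  7.730e+01  1.000e-01  1.014e+02]
```

View pics/w7z.png

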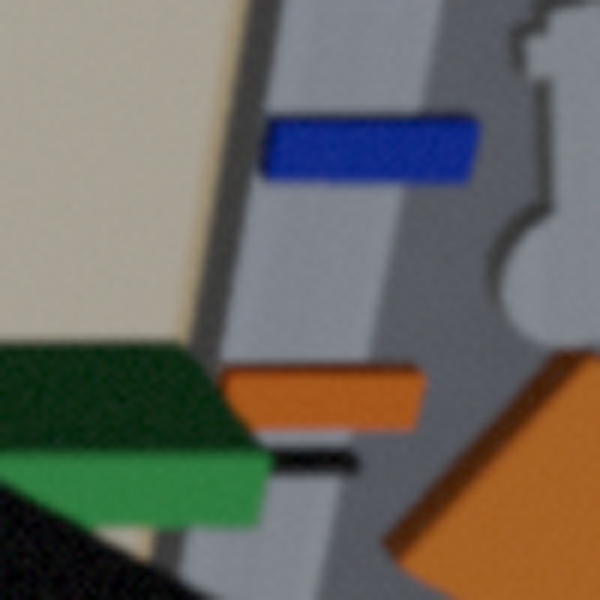

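Emit:
servo_tool(
  motion=[
    [[0, 0, -40, 0, 0, 0], [0, 0, -40, 0, 0, 0], [-30, 0, 0, 0, 0, 0], [-30, 0, 0, 0, 0, 0], [-30, 0, 0, 0, 0, 0]],
  ],
)

```text
time: 11.9
ee_pos: [0.5175, -0.0677, 0.1685]
tcp_rot: [-179.8, -0.1, 80.9]
wrist_force: [0.1, 0.1, -0.5]
opening: -0.0003
```

Emit:
servo_tool(
  motion=[
    [[-30, 0, 0, 0, 0, 0], [-8, 0, 0, 0, 0, 0], [0, 0, 0, 0, 0, 0]],
  ],
)

```text
time: 12.2
ee_pos: [0.5115, -0.1054, 0.1682]
tcp_rot: [-179.8, -0.1, 80.8]
wrist_force: [0.2, -0.0, 0.9]
opening: -0.0001
```

```bash
python3 o.py; python3 - <<'E'
from h import *
p=pickle.load(open('w7.pkl','rb'))
f=lambda u,v:(u/6+370-.42,v/6+220-.42)
for n,u,v,z in [('otop',330,369,.029),('obot',330,430,.029),('ptr',355,462,.04)]:
    X=atz(p,*f(u,v),z); print(n,np.round(X,4),fe(X))
p=shot('wrist','w8')
pickle.dump({k:p[k] for k in p},open('w8.pkl','wb'))
R=np.array(p['R']);print(fe(-R.T@np.array(p['t'])),-R.T@np.array(p['t']))
X=[.6438,-.0474,.029]; u,v=proj(p,X).astype(int); print(u,v)
a=p['color'][v-40:v+40,u-50:u+50,::-1]; cv2.imwrite('pics/w8z.png',cv2.resize(a,None,fx=8,fy=8,interpolation=cv2.INTER_CUBIC))
t=shot('top','top4'); cv2.imwrite('pics/top4z.png',cv2.resize(t['color'][165:205,220:300,::-1],None,fx=10,fy=10,interpolation=cv2.INTER_CUBIC))
E
```

```text
12.2 [ 0.5115 -0.1054  0.1682] [-1.7982e+02 -1.0000e-01  8.0770e+01] [ 0.2 -0.   0.9] [ -47.8 -134.6] [-11.7   0.5  -3.7  86.    0.1  87.5]
otop [ 0.6437 -0.0433  0.029 ] [ 72.9 -52.4]
obot [ 0.6438 -0.052   0.029 ] [ 74.4 -61. ]
ptr [ 0.6409 -0.048   0.04  ] [ 70.9 -57.5]
[-47.2 -58. ] [ 0.5241705  -0.02981151  0.29235968]
400 99
```

View pics/w8z.png

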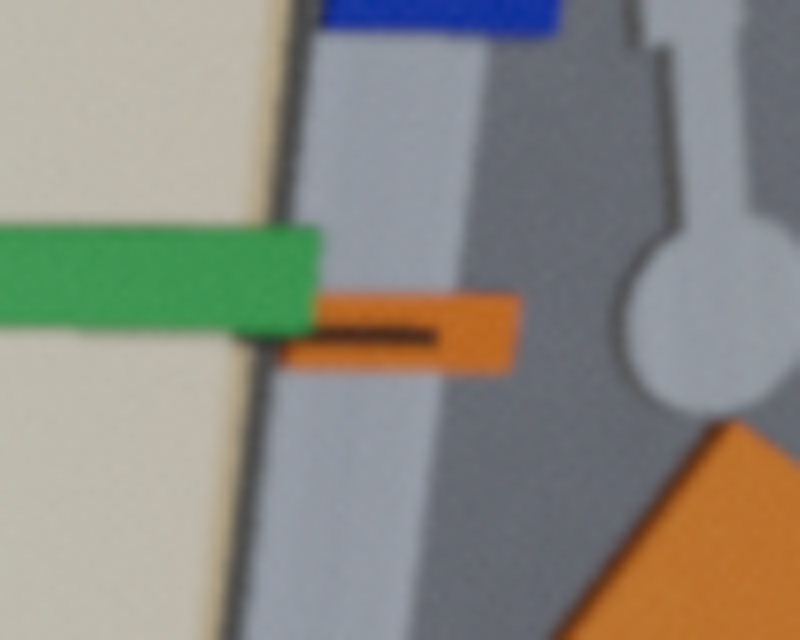

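View pics/top4z.png

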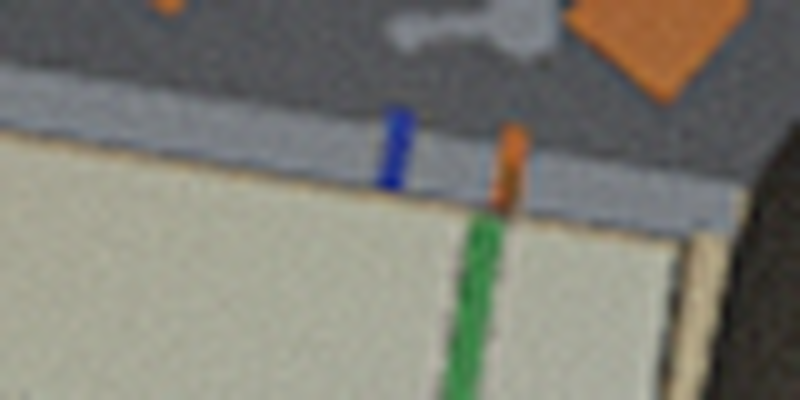

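```bash
python3 -c "
from h import *
print(bot.job_done())"
```

```text
the job is handed in; nothing more can be done
None
```

The job is done and handed in: the black pointer stands on the orange clip, close to its middle. I used about 12.3 s of the 48 s.

- **What I did:** I rolled the wheel in five light strokes at about 4–6 N, using only the closed fingertips. I then lifted the hand clear and moved it aside.
- **Pointer check:** a wrist picture taken from straight over the clip shows the pointer on it. Measured along the feeder's y, the pointer tip is at about -57.5 mm and the clip runs from -52.4 to -61.0 mm. The top camera agrees.
- **Wrist force:** it read about zero after the last lift.
- **Other objects:** I saw no contact with the guide, keys, stapler, mug, torch or bell, and the hand never came near them. I did not re-measure the positions of all of them at the end.
- **What went wrong:** on the way in, the last joint reached its range limit and the tool drifted by a few degrees in free air. I turned it to a different angle before touching the wheel.

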